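# Shut the test chamber, find its loose bolt and hold the cap open

### The job

The gas meter is loaded in the pressure test chamber: first push the chamber's tray fully home, then tap the bolt heads on top from above until you find the loose one, pressing it down so that it clearly gives. Grip that bolt's hinged cap, lift it open at least 45 degrees, and finish while still holding it up there for the fitter: do not let go. Do not open the caps of the two firm bolts, and leave the other things on the table where they are.

Things in the scene. Friction and masses are not known exactly. Their poses are not given: they have to be found in the camera images.
- chamber: The grey pressure test chamber, a fixed box 170 deep (x) x 260 wide (y) x 90 mm high standing on the table. Origin: centre of its underside; x points from its front (the tray side, facing the robot) to its back, y to its left, z up. Its top plate at z = 90 mm carries the three bolt seats in a row along y, 78 mm apart.
- tray (a joint): The loading tray's slide in the chamber's front, in m: 0 = fully home (front panel against the chamber), grows as it is pulled out towards the robot (the chamber's -x). It starts 0.040 to 0.065 out. It slides with about 2 N of friction and stays where it is left. A blue gas meter is fixed inside it.
- tray_handle (a point): Middle of the tray's steel bar handle, a round bar about 10 mm thick and 110 mm long (along the chamber's y), 35 mm in front of the tray's 64 mm high aluminium front panel and 52 mm above the table; open space above and in front of it. With the tray home it lies 125 mm in front of the chamber's centre.
- seat_1: Bolt seat 1 of three of the same look, fixed on the chamber's top plate and turned like the chamber (same x, y, z directions). Origin: on the top plate, 90 mm above the table. In this frame the bolt's axis is at x = +12 mm, y = 0, and its cap's hinge axis runs along y at x = +52 mm, z = +8 mm. Which seat stands left, middle or right differs from start to start.
- bolt_1_top (a point): Centre of the flat top of the hex bolt head of seat 1: steel, 20 mm across flats, 28 mm above the top plate (118 mm above the table), standing 17 mm proud of its cap through the cap's square window. Exactly one of the three bolts is loose: pressed from above it gives way, sinking up to 5 mm under about 2 to 3 N, and stays down; the firm ones do not give. At the start all look alike and stand equally high.
- cap_1: Hinged aluminium cap of seat 1, a 6 mm plate 46 wide x 72 mm long with a 30 mm window round the bolt head. Origin on its hinge axis (at the back); shut, its axes are the seat's, so it stretches to -x. It opens upward about y (front end rises, its z axis leans forward to -x), up to 80 degrees, and a light spring and its weight (about 2 N at the grip) shut it when let go.
- cap_1_grip (a point): Centre of the thumb disc at the front end of cap 1, to grip: a round disc 26 mm across and 14 mm thick (thickness along y, the hinge direction), standing free in front of the plate on a narrow 12 mm neck. In the cap's frame at (-97, 0, +16) mm; when shut 24 mm above the top plate (114 mm above the table). 60 mm free between neighbouring discs. Gripped across its thickness it can turn between the fingers as the cap opens.
- seat_2: Bolt seat 2 of three of the same look, fixed on the chamber's top plate and turned like the chamber (same x, y, z directions). Origin: on the top plate, 90 mm above the table. In this frame the bolt's axis is at x = +12 mm, y = 0, and its cap's hinge axis runs along y at x = +52 mm, z = +8 mm. Which seat stands left, middle or right differs from start to start.
- bolt_2_top (a point): Centre of the flat top of the hex bolt head of seat 2: steel, 20 mm across flats, 28 mm above the top plate (118 mm above the table), standing 17 mm proud of its cap through the cap's square window. Exactly one of the three bolts is loose: pressed from above it gives way, sinking up to 5 mm under about 2 to 3 N, and stays down; the firm ones do not give. At the start all look alike and stand equally high.
- cap_2: Hinged aluminium cap of seat 2, a 6 mm plate 46 wide x 72 mm long with a 30 mm window round the bolt head. Origin on its hinge axis (at the back); shut, its axes are the seat's, so it stretches to -x. It opens upward about y (front end rises, its z axis leans forward to -x), up to 80 degrees, and a light spring and its weight (about 2 N at the grip) shut it when let go.
- cap_2_grip (a point): Centre of the thumb disc at the front end of cap 2, to grip: a round disc 26 mm across and 14 mm thick (thickness along y, the hinge direction), standing free in front of the plate on a narrow 12 mm neck. In the cap's frame at (-97, 0, +16) mm; when shut 24 mm above the top plate (114 mm above the table). 60 mm free between neighbouring discs. Gripped across its thickness it can turn between the fingers as the cap opens.
- seat_3: Bolt seat 3 of three of the same look, fixed on the chamber's top plate and turned like the chamber (same x, y, z directions). Origin: on the top plate, 90 mm above the table. In this frame the bolt's axis is at x = +12 mm, y = 0, and its cap's hinge axis runs along y at x = +52 mm, z = +8 mm. Which seat stands left, middle or right differs from start to start.
- bolt_3_top (a point): Centre of the flat top of the hex bolt head of seat 3: steel, 20 mm across flats, 28 mm above the top plate (118 mm above the table), standing 17 mm proud of its cap through the cap's square window. Exactly one of the three bolts is loose: pressed from above it gives way, sinking up to 5 mm under about 2 to 3 N, and stays down; the firm ones do not give. At the start all look alike and stand equally high.
- cap_3: Hinged aluminium cap of seat 3, a 6 mm plate 46 wide x 72 mm long with a 30 mm window round the bolt head. Origin on its hinge axis (at the back); shut, its axes are the seat's, so it stretches to -x. It opens upward about y (front end rises, its z axis leans forward to -x), up to 80 degrees, and a light spring and its weight (about 2 N at the grip) shut it when let go.
- cap_3_grip (a point): Centre of the thumb disc at the front end of cap 3, to grip: a round disc 26 mm across and 14 mm thick (thickness along y, the hinge direction), standing free in front of the plate on a narrow 12 mm neck. In the cap's frame at (-97, 0, +16) mm; when shut 24 mm above the top plate (114 mm above the table). 60 mm free between neighbouring discs. Gripped across its thickness it can turn between the fingers as the cap opens.
- meter: Bystander: spare blue gas meter 150 x 70 x 45 mm lying on the table; origin under its centre.
- gauge: Bystander: standing dial gauge on a round foot of 56 mm, 131 mm high; origin under its foot.
- wrench: Bystander: steel wrench lying on the table; origin under it.
- screwdriver: Bystander: screwdriver lying on the table; origin under it.
- plug: Bystander: brass plug, 28 mm across, 30 mm high, standing on the table beside the tray; origin under its centre.
- jar: Bystander: small amber jar with a white lid, 52 mm across, 55 mm high, beside the tray; origin under its centre.
- mug: Bystander: white mug 76 mm across, 85 mm high; origin under its centre.

How it is judged:
By the outcome, as a careful person would: the job done as asked, in the order asked, and still so for the second after the job is handed in, while the arm keeps its last pose, push and grip.
It also fails if it takes over 51 s, if anything falls off the work surface, if the arm or the gripper's body presses on something with over 40 N, if the wrist force passes 120 N, or if a joint passes its speed limit or range.

### The arm

A 6-joint arm with a two-finger parallel gripper is mounted at the origin on the work surface. World frame = base frame: x ahead of the robot, y to its left, z up, the work surface at z = 0. Lengths are in mm, angles in rad, forces in N, time in s.
With the tool pointing down it reaches from about 350 to 1000 mm from the base axis. Payload 7.1 kg.
Tool frame: the origin (TCP) lies midway between the tips of the shut fingers; the grasp point (between the pads) lies env.grip_point_offset behind it (env.grip_point_offset is the distance from the TCP to the grasp point, in mm); z points along the fingers, y is the line along which they close (so a half turn about z gives the same grasp; the last joint's range is limited). The gripper opens to 85 mm and grips with 20 to 120 N. Pads are 22 mm wide; open, the fingers measure 114 mm over their backs; the gripper's body (76 mm by 85 mm) begins 54 mm behind the grasp point. The pads swing forward as they close: fully open they stand 13 mm farther back than shut.
Start: joints at [-1.333, 0.423, 1.63, -0, 1.089, -0.019], TCP at [158.761, -604.483, 231.319] pointing down, gripper open.
Joint ranges: [-3, 3], [-0.9, 2.11], [0.09, 2.58], [-1.31, 4.45], [0.11, 2.69], [-2.54, 2.54]. Speed limits (rad/s): [2.39, 2.39, 3.01, 3.14, 3.14, 3.14].

### API

Orientations are given as a unit quaternion [w, x, y, z].
In Python, from station import env gives the robot as it stands. The module is installed in compiled form; this text tells all that it offers.
- The arm moves only by the tool move_arm, never from a script. Its argument "commands" is a list of rows, each an object with "travel": the shift along the world's x, y, z in m, a list of three; "twist": the turn, a rotation vector about the world's x, y, z in degrees, a list of three; "jaw": the closure, from -1 (fully open) to 1 (shut), so that 0 is half open. A call has 1 to 20 rows; each row is the pose to reach, as a shift and turn from the pose commanded when the call began; what a row does not reach only later rows make up. A row lasts 1/10 s, in which the tool goes at most 50 mm and 8.59 degrees, less where a joint would pass 70% of its speed; a pose out of reach is approached as far as the arm can. A call with a gripper value outside its range is refused whole. The fingers move at their own pace and stop on an object; the grip force is fixed at half the most. Time passes only in rows, so rows that repeat a pose let the fingers close. It gives the time, the measured TCP pose, the force, the opening and the grip force at its end, in the units of the state.
- env.state(): the state, without advancing time (a new reading comes with each control period).
- env.capture(name): name is "scene" or "top" or "wrist"; returns the picture (480x640x3 uint8, red, green, blue); there is no depth.
- env.camera_params(name): a dict with "fx", "fy", "cx", "cy" (pixels), "extrinsics" (4x4, takes a point from camera to world coordinates). Camera axes: x right, y up, looking along -z (the intrinsics and any distortion apply to the point x, -y, -z); pixel columns grow to the right and rows downward; lengths in mm; the calibration is good to about 2 mm. The wrist camera is an equidistant fisheye: a pixel r from the principal point sees the ray r / f radians off the axis. A picture is of the moment at which its call begins: read the wrist's pose just before it. camera_params takes no time and is no camera call; for the wrist camera it gives the pose at the moment of the call.
- env.hand_in(): hands the job in; it is judged then, once.
The state is a dict: "t": time; "joint_pos": joint angles; "qvel": joint speeds; "joint_efforts": joint torques, N m; "tcp_pos": TCP position; "tool_rot": TCP orientation; "force": force on the tool from outside, world axes, zero at the start; "torque": the same for the moment, N m; "width": opening from 0.0 (shut) to 1.0 (fully open); "grip_force": force on a finger pad.
Only numpy, scipy, OpenCV 4.12 (cv2) and the standard library are available. Lean on these libraries where they do the work, as an engineer would, in place of code of your own. Each camera call takes 0.05 s, during which the arm holds its last target. There are 200 camera calls.

## Working session

There is one attempt and no reset: what is moved stays moved. The work goes in short steps, Python scripts to look and compute and a tool call to move; the robot and the scene stay as the last step left them, time stands still between calls to the robot, and variables do not carry over. Pictures are saved under pics/ and viewed, at most 10 in all, crops included, and the job is handed in when it is done.

Besides the shell and the picture viewer there is one more tool, called by a JSON object that holds its "fn" and its "kwargs". move_arm: Moves the arm, as the interface text tells. Its arguments: {"type":"object","properties":{"commands":{"type":"array","items":{"type":"object","properties":{"travel":{"type":"array","items":{"type":"number"}},"twist":{"type":"array","items":{"type":"number"}},"jaw":{"type":"number"}}}}},"required":["commands"]}

```bash
mkdir -p pics; python3 - <<'E'
from station import env
import cv2,numpy as np
print(env.state(), env.grip_point_offset)
for n in("scene","top"):
    cv2.imwrite(f"pics/{n}0.png",env.capture(n)[:,:,::-1]); p=env.camera_params(n); print(n,p)
E
```

```text
{'t': 0.0, 'joint_pos': array([-1.33300159e+00,  4.23860532e-01,  1.63069410e+00, -1.03530845e-05,
        1.08857776e+00, -1.89910941e-02]), 'qvel': array([-0.00131641, -0.00164895,  0.00098819, -0.00222921, -0.00040834,
        0.00113969]), 'joint_efforts': array([-2.61099473e-05, -5.57388246e+01, -2.81751233e+01,  3.84609780e-05,
        7.36249174e-03,  3.32907018e-05]), 'tcp_pos': array([ 158.63266832, -603.97129296,  230.53177688]), 'tool_rot': array([-7.64765804e-04,  9.91768344e-01,  1.28042800e-01, -8.86141493e-05]), 'force': array([-0.72950818, -0.10128945, -1.28730225]), 'torque': array([-0.01978876, -0.01140833, -0.05196243]), 'grip_force': 0.0, 'width': 0.9999297440206478} 18.700000000000003
scene {'fx': 581.4527290424819, 'fy': 581.4527290424819, 'cx': 325.29906371010844, 'cy': 238.6340002383684, 'extrinsics': array([[-7.71441400e-01, -4.68506094e-01,  4.30558017e-01,
         1.04938878e+03],
       [ 6.36286134e-01, -5.72524299e-01,  5.17064680e-01,
         6.17716746e+02],
       [ 4.25697340e-03,  6.72843197e-01,  7.39772878e-01,
         9.48042648e+02],
       [ 0.00000000e+00,  0.00000000e+00,  0.00000000e+00,
         1.00000000e+00]])}
top {'fx': 565.3804611705345, 'fy': 565.3804611705345, 'cx': 318.8163716236054, 'cy': 235.1396877099585, 'extrinsics': array([[-2.78275143e-02,  9.97481299e-01, -6.52432933e-02,
         4.71644815e+02],
       [-9.99547523e-01, -2.70208168e-02,  1.32145927e-02,
         2.66419440e+01],
       [ 1.14183820e-02,  6.55815014e-02,  9.97781884e-01,
         1.41173164e+03],
       [ 0.00000000e+00,  0.00000000e+00,  0.00000000e+00,
         1.00000000e+00]])}
```

View pics/scene0.png

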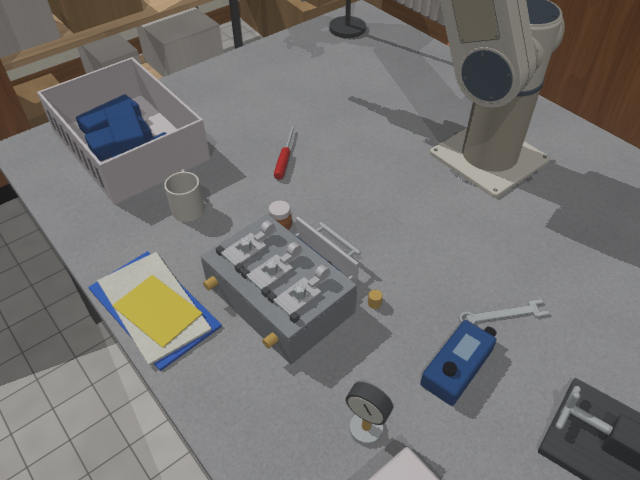

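View pics/top0.png

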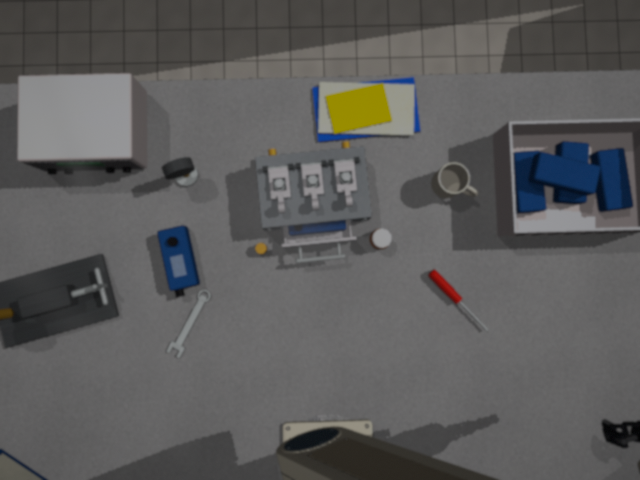

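The chamber is near (313,190) in the top view. The tray is out, with its handle at about (320,259). The plug (261,248) and the jar (381,239) stand beside the tray. I'll zoom in on both views.

```bash
python3 - <<'E'
import cv2
a=cv2.imread("pics/top0.png")[140:275,240:400];cv2.imwrite("pics/topc.png",cv2.resize(a,None,fx=4.4,fy=4.4,interpolation=cv2.INTER_CUBIC))
a=cv2.imread("pics/scene0.png")[200:360,195:395];cv2.imwrite("pics/scenec.png",cv2.resize(a,None,fx=3.7,fy=3.7,interpolation=cv2.INTER_CUBIC))
E
```

```text
(no output)
```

View pics/topc.png

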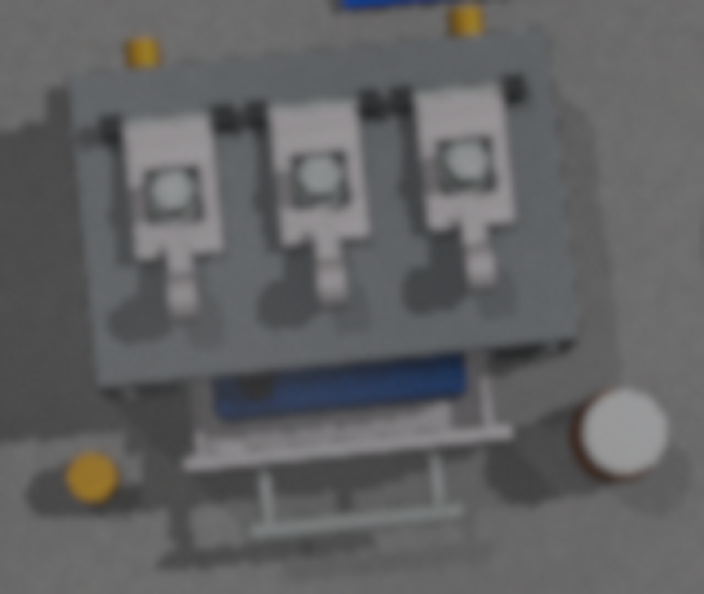

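View pics/scenec.png

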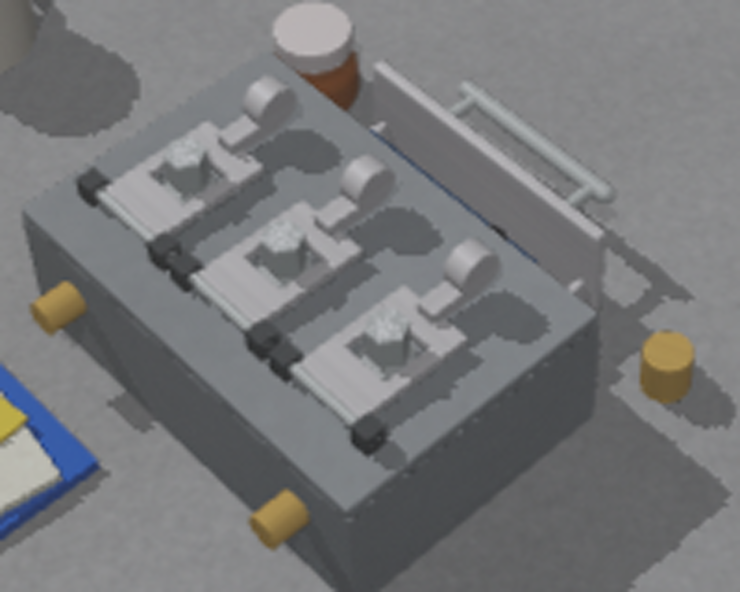

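The zoom shows the bolt heads at crop pixels (174,190), (320,175), (467,160) in top and (388,325), (284,235), (184,152) in scene. The discs and handle ends are also clear. Next I triangulate them from the two views.

```bash
cat > h.py <<'E'
import numpy as np
from station import env
def ray(cam,u,v):
    p=env.camera_params(cam);E=p["extrinsics"]
    d=E[:3,:3]@np.array([(u-p["cx"])/p["fx"],-(v-p["cy"])/p["fy"],-1.]);return E[:3,3],d/np.linalg.norm(d)
def tri(a,b):
    (o1,d1),(o2,d2)=a,b
    s=np.linalg.lstsq(np.c_[d1,-d2],o2-o1,rcond=None)[0];p,q=o1+s[0]*d1,o2+s[1]*d2
    return (p+q)/2,np.linalg.norm(p-q)
T=lambda x,y:ray("top",x/4.4+239.6,y/4.4+139.6)
S=lambda x,y:ray("scene",x/3.7+194.6,y/3.7+199.6)
E
python3 - <<'E'
from h import *
np.set_printoptions(precision=1,suppress=True)
for n,t,s in [("boltL",(174,188),(388,325)),("boltM",(320,173),(284,235)),("boltR",(467,158),(184,152)),
 ("discL",(182,293),(465,268)),("discM",(330,280),(361,184)),("discR",(481,266),(263,105)),("hL",(255,532),(607,193)),("hR",(460,511),(466,88)),
 ("panelL",(187,463),(601,235)),("panelR",(511,432),(379,65)),("plug",(91,477),(668,345)),("jar",(626,432),(314,32))]:
    print(n,*tri(T(*t),S(*s)))
def pl(r,z): return r[0]+r[1]*(z-r[0][2])/r[1][2]
for c in [(100,385),(573,343),(545,35),(75,80)]: print("corner",pl(T(*c),90))
for c in [(174,188),(320,173),(467,158)]: print("boltT118",pl(T(*c),118))
for c in [(388,325),(284,235),(184,152)]: print("boltS118",pl(S(*c),118))
E
```

```text
boltL [679.1  98.7 119. ] 3.7359934641358845
boltM [685.   21.9 120.2] 3.2079541550882937
boltR [691.6 -55.9 120. ] 1.657353851872621
discL [625.4  94.7 116.7] 0.026317400411593823
discM [630.7  16.9 115. ] 0.6019588973395276
discR [636.1 -62.5 112.7] 0.22573950145164182
hL [499.9  62.3  53.2] 2.6809592792146337
hR [508.4 -50.1  51.6] 2.453706007309813
panelL [537.2  97.3  77.9] 3.1031762426038494
panelR [549.5 -77.6  75.5] 2.331737124592915
plug [534.  151.9  35.1] 0.4866867199260636
jar [ 549.1 -142.4   51.8] 2.6043661611567415
corner [580.5 140.9  90. ]
corner [ 596.2 -111.9   90. ]
corner [ 763.1 -102.4   90. ]
corner [745.  150.8  90. ]
boltT118 [680.7  97.6 118. ]
boltT118 [686.6  20.9 118. ]
boltT118 [692.6 -56.5 118. ]
boltS118 [677.4  99.5 118. ]
boltS118 [683.   21.5 118. ]
boltS118 [690.1 -56.9 118. ]
```

{"fn": "move_arm", "kwargs": {"commands": [{"travel": [0.291,0.606,-0.02],"twist": [0,0,-10.2],"jaw": 1},{"travel": [0.291,0.606,-0.02],"twist": [0,0,-10.2],"jaw": 1},{"travel": [0.291,0.606,-0.02],"twist": [0,0,-10.2],"jaw": 1},{"travel": [0.291,0.606,-0.02],"twist": [0,0,-10.2],"jaw": 1},{"travel": [0.291,0.606,-0.02],"twist": [0,0,-10.2],"jaw": 1},{"travel": [0.291,0.606,-0.02],"twist": [0,0,-10.2],"jaw": 1},{"travel": [0.291,0.606,-0.02],"twist": [0,0,-10.2],"jaw": 1},{"travel": [0.291,0.606,-0.02],"twist": [0,0,-10.2],"jaw": 1},{"travel": [0.291,0.606,-0.02],"twist": [0,0,-10.2],"jaw": 1},{"travel": [0.291,0.606,-0.02],"twist": [0,0,-10.2],"jaw": 1},{"travel": [0.291,0.606,-0.02],"twist": [0,0,-10.2],"jaw": 1},{"travel": [0.291,0.606,-0.02],"twist": [0,0,-10.2],"jaw": 1},{"travel": [0.291,0.606,-0.02],"twist": [0,0,-10.2],"jaw": 1},{"travel": [0.291,0.606,-0.02],"twist": [0,0,-10.2],"jaw": 1},{"travel": [0.291,0.606,-0.02],"twist": [0,0,-10.2],"jaw": 1},{"travel": [0.291,0.606,-0.02],"twist": [0,0,-10.2],"jaw": 1}]}}

```text
t: 1.7
tcp_pos: [449.3, 1.8, 211.0]
tool_rot: [0.0, 0.999, 0.04, -0.001]
force: [-0.2, -0.3, -0.1]
width: 0.001
grip_force: 0.0
```

{"fn": "move_arm", "kwargs": {"commands": [{"travel": [0,0,-0.05],"jaw": 1},{"travel": [0,0,-0.1],"jaw": 1},{"travel": [0,0,-0.14],"jaw": 1},{"travel": [0,0,-0.175],"jaw": 1},{"travel": [0,0,-0.175],"jaw": 1},{"travel": [0.02,0.0016,-0.175],"jaw": 1},{"travel": [0.035,0.0028,-0.175],"jaw": 1},{"travel": [0.045,0.0036,-0.175],"jaw": 1},{"travel": [0.052,0.0042,-0.175],"jaw": 1},{"travel": [0.059,0.0047,-0.175],"jaw": 1},{"travel": [0.065,0.0052,-0.175],"jaw": 1},{"travel": [0.07,0.0056,-0.175],"jaw": 1},{"travel": [0.074,0.0059,-0.175],"jaw": 1},{"travel": [0.076,0.006,-0.175],"jaw": 1}]}}

```text
schema error: expected keys travel, twist, jaw
```

{"fn": "move_arm", "kwargs": {"commands": [{"travel": [0,0,-0.05],"twist": [0,0,0],"jaw": 1},{"travel": [0,0,-0.1],"twist": [0,0,0],"jaw": 1},{"travel": [0,0,-0.14],"twist": [0,0,0],"jaw": 1},{"travel": [0,0,-0.175],"twist": [0,0,0],"jaw": 1},{"travel": [0,0,-0.175],"twist": [0,0,0],"jaw": 1},{"travel": [0.02,0.0016,-0.175],"twist": [0,0,0],"jaw": 1},{"travel": [0.035,0.0028,-0.175],"twist": [0,0,0],"jaw": 1},{"travel": [0.045,0.0036,-0.175],"twist": [0,0,0],"jaw": 1},{"travel": [0.052,0.0042,-0.175],"twist": [0,0,0],"jaw": 1},{"travel": [0.059,0.0047,-0.175],"twist": [0,0,0],"jaw": 1},{"travel": [0.065,0.0052,-0.175],"twist": [0,0,0],"jaw": 1},{"travel": [0.07,0.0056,-0.175],"twist": [0,0,0],"jaw": 1},{"travel": [0.074,0.0059,-0.175],"twist": [0,0,0],"jaw": 1},{"travel": [0.074,0.0059,-0.175],"twist": [0,0,0],"jaw": 1}]}}

```text
t: 3.1
tcp_pos: [524.6, 7.6, 36.4]
tool_rot: [-0.0, 0.999, 0.039, 0.001]
force: [0.5, -0.2, 0.4]
width: -0.003
grip_force: 0.0
```

{"fn": "move_arm", "kwargs": {"commands": [{"travel": [0.002,0.0002,0],"twist": [0,0,0],"jaw": 1},{"travel": [0.004,0.0003,0],"twist": [0,0,0],"jaw": 1},{"travel": [0.006,0.0005,0],"twist": [0,0,0],"jaw": 1}]}}

```text
t: 3.4
tcp_pos: [529.5, 8.0, 36.2]
tool_rot: [-0.0, 0.999, 0.039, -0.0]
force: [-3.5, -0.8, 0.4]
width: 0.001
grip_force: 1.1
```

{"fn": "move_arm", "kwargs": {"commands": [{"travel": [0.0015,0.0001,0],"twist": [0,0,0],"jaw": 1},{"travel": [0.003,0.0002,0],"twist": [0,0,0],"jaw": 1}]}}

```text
t: 3.6
tcp_pos: [532.1, 8.2, 36.1]
tool_rot: [-0.0, 0.999, 0.039, -0.001]
force: [-6.0, 0.0, 3.7]
width: 0.001
grip_force: 3.2
```

{"fn": "move_arm", "kwargs": {"commands": [{"travel": [0.001,0.0001,0],"twist": [0,0,0],"jaw": 1},{"travel": [0.002,0.0002,0],"twist": [0,0,0],"jaw": 1}]}}

```text
t: 3.8
tcp_pos: [532.1, 8.2, 36.0]
tool_rot: [-0.0, 0.999, 0.039, -0.003]
force: [-10.0, -1.9, 8.1]
width: -0.0
grip_force: 5.5
```

{"fn": "move_arm", "kwargs": {"commands": [{"travel": [-0.03,-0.002,0],"twist": [0,0,0],"jaw": 1},{"travel": [-0.03,-0.002,0.05],"twist": [0,0,0],"jaw": 1},{"travel": [-0.03,-0.002,0.1],"twist": [0,0,0],"jaw": 1},{"travel": [-0.03,-0.002,0.15],"twist": [0,0,0],"jaw": 1},{"travel": [0,0,0.19],"twist": [0,0,0],"jaw": 1},{"travel": [0.05,0.005,0.19],"twist": [0,0,0],"jaw": 1},{"travel": [0.05,0.005,0.19],"twist": [0,0,0],"jaw": 1},{"travel": [0.05,0.005,0.19],"twist": [0,0,0],"jaw": 1},{"travel": [0.05,0.005,0.19],"twist": [0,0,0],"jaw": 1}]}}

```text
t: 4.7
tcp_pos: [583.7, 13.3, 225.5]
tool_rot: [-0.0, 0.999, 0.039, -0.001]
force: [-0.6, -0.3, -0.0]
width: 0.002
grip_force: 0.0
```

```bash
python3 - <<'E'
from h import *
import cv2,pickle
p=env.camera_params("wrist");a=env.capture("wrist");b=env.capture("scene")
pickle.dump(p,open("w1.pkl","wb"));print(p,env.state()["tcp_pos"])
cv2.imwrite("pics/w1.png",a[:,:,::-1]);cv2.imwrite("pics/s1.png",b[:,:,::-1])
E
```

```text
{'fx': 371.64829954431775, 'fy': 371.64829954431775, 'cx': 320.1855768269468, 'cy': 237.11596028536454, 'extrinsics': array([[ 7.91814012e-02,  9.46626440e-01,  3.12455899e-01,
         6.64810287e+02],
       [-9.96860182e-01,  7.52824266e-02,  2.45425050e-02,
         2.00320050e+01],
       [-2.89854088e-04, -3.13418154e-01,  9.49615173e-01,
         3.67128023e+02],
       [ 0.00000000e+00,  0.00000000e+00,  0.00000000e+00,
         1.00000000e+00]])} [583.56442294  13.25226937 225.7269335 ]
```

View pics/w1.png

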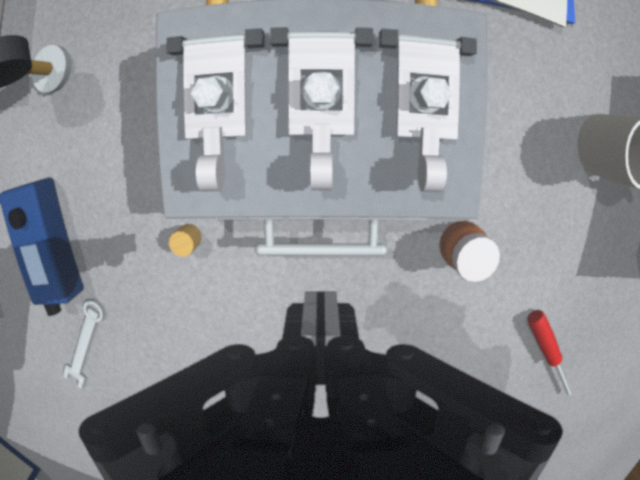

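The tray is home: the handle is close to the chamber at (321,250). The bolt tops are at (208,94), (321,90), (434,93) and the discs at (207,171), (321,169), (433,172). I'll combine these with the scene rays.

```bash
cat >> h.py <<'E'
def wray(p,u,v):
    E=p["extrinsics"];x,y=(u-p["cx"])/p["fx"],(v-p["cy"])/p["fy"];t=np.hypot(x,y)
    d=np.array([x/t*np.sin(t),-y/t*np.sin(t),-np.cos(t)]);return E[:3,3],E[:3,:3]@d
def pl(r,z): return r[0]+r[1]*(z-r[0][2])/r[1][2]
E
python3 - <<'E'
from h import *
import pickle
np.set_printoptions(precision=1,suppress=True)
p=pickle.load(open("w1.pkl","rb"))
for n,w,s,t,z in [("boltL",(208,94),(388,325),(174,188),118),("boltM",(321,90),(284,235),(320,173),118),("boltR",(434,93),(184,152),(467,158),118),
 ("discL",(207,171),(465,268),(182,293),114),("discM",(321,169),(361,184),(330,280),114),("discR",(433,172),(263,105),(481,266),114)]:
    r=wray(p,*w); print(n,"ws",*tri(r,S(*s)),"wt",*tri(r,T(*t)),"pl",pl(r,z))
a=pl(wray(p,259,251),52);b=pl(wray(p,385,251),52);print("handle",a,b,(a+b)/2)
for c in [(165,216),(478,216),(486,12),(158,14)]: print(pl(wray(p,*c),90))
E
```

```text
boltL ws [677.5  98.1 116.4] 1.855669243463427 wt [679.2  97.  120.2] 2.4013726933731037 pl [678.2  97.1 118. ]
boltM ws [683.5  21.4 118.3] 1.113814715718655 wt [681.8  21.  147.4] 0.023240890658003593 pl [684.   21.1 118. ]
boltR ws [691.1 -54.4 120.7] 0.7381461639334805 wt [692.5 -56.6 113.5] 1.8345123746777259 pl [691.1 -54.9 118. ]
discL ws [625.3  95.6 117.8] 1.2396155547774892 wt [625.1  94.7 120.9] 0.48287984591794103 pl [624.2  97.  114. ]
discM ws [630.7  16.8 114.9] 0.31182213192528296 wt [630.5  17.  114.4] 0.31256367057899065 pl [630.4  16.8 114. ]
discR ws [636.  -62.6 112.6] 0.31461403242928304 wt [636.  -62.4 112.9] 0.08215250768550361 pl [636.1 -62.  114. ]
handle [543.4  66.5  52. ] [552.5 -48.2  52. ] [547.9   9.1  52. ]
[581.7 141.   90. ]
[ 602.1 -114.8   90. ]
[ 768.8 -101.7   90. ]
[746.2 153.4  90. ]
```

{"fn": "move_arm", "kwargs": {"commands": [{"travel": [0.05,0.004,-0.02],"twist": [0,0,0],"jaw": 1},{"travel": [0.1,0.008,-0.05],"twist": [0,0,0],"jaw": 1},{"travel": [0.1,0.008,-0.08],"twist": [0,0,0],"jaw": 1},{"travel": [0.1,0.008,-0.1],"twist": [0,0,0],"jaw": 1},{"travel": [0.1,0.008,-0.105],"twist": [0,0,0],"jaw": 1},{"travel": [0.1,0.008,-0.107],"twist": [0,0,0],"jaw": 1},{"travel": [0.1,0.008,-0.109],"twist": [0,0,0],"jaw": 1}]}}

```text
t: 5.5
tcp_pos: [685.2, 21.3, 118.6]
tool_rot: [0.0, 0.999, 0.039, 0.001]
force: [-0.2, -0.4, -0.2]
width: 0.003
grip_force: 0.0
```

{"fn": "move_arm", "kwargs": {"commands": [{"travel": [0,0,-0.001],"twist": [0,0,0],"jaw": 1},{"travel": [0,0,-0.002],"twist": [0,0,0],"jaw": 1}]}}

```text
t: 5.7
tcp_pos: [685.4, 21.3, 116.9]
tool_rot: [0.0, 0.999, 0.039, 0.001]
force: [-1.1, 0.2, 2.4]
width: 0.001
grip_force: 1.1
```

{"fn": "move_arm", "kwargs": {"commands": [{"travel": [0,0,-0.001],"twist": [0,0,0],"jaw": 1},{"travel": [0,0,-0.002],"twist": [0,0,0],"jaw": 1}]}}

```text
t: 5.9
tcp_pos: [685.4, 21.3, 114.2]
tool_rot: [0.0, 0.999, 0.039, 0.001]
force: [0.6, -1.6, 2.5]
width: -0.001
grip_force: 1.1
```

{"fn": "move_arm", "kwargs": {"commands": [{"travel": [0,0,-0.001],"twist": [0,0,0],"jaw": 1},{"travel": [0,0,-0.002],"twist": [0,0,0],"jaw": 1}]}}

```text
t: 6.1
tcp_pos: [685.4, 21.3, 112.6]
tool_rot: [0.0, 0.999, 0.039, 0.001]
force: [-3.0, -1.1, 15.9]
width: 0.002
grip_force: 7.6
```

{"fn": "move_arm", "kwargs": {"commands": [{"travel": [0,0,-0.001],"twist": [0,0,0],"jaw": 1},{"travel": [0,0,-0.001],"twist": [0,0,0],"jaw": 1}]}}

```text
t: 6.3
tcp_pos: [685.4, 21.3, 112.5]
tool_rot: [0.0, 0.999, 0.039, 0.001]
force: [-4.4, -1.0, 15.4]
width: -0.002
grip_force: 7.7
```

The middle bolt gave about 5 mm at 2.5 N and then stopped hard, so it is the loose one. Next I grip its disc at about (630, 17, 114).

{"fn": "move_arm", "kwargs": {"commands": [{"travel": [0,0,0.045],"twist": [0,0,0],"jaw": 1},{"travel": [-0.02,-0.002,0.07],"twist": [0,0,0],"jaw": 0},{"travel": [-0.0545,-0.0045,0.07],"twist": [0,0,0],"jaw": 0},{"travel": [-0.0545,-0.0045,0.07],"twist": [0,0,0],"jaw": 0},{"travel": [-0.0545,-0.0045,0.07],"twist": [0,0,0],"jaw": 0},{"travel": [-0.0545,-0.0045,0.07],"twist": [0,0,0],"jaw": 0}]}}

```text
t: 6.9
tcp_pos: [631.0, 16.8, 180.1]
tool_rot: [-0.0, 0.999, 0.039, 0.0]
force: [-0.1, 0.6, 0.4]
width: 0.5
grip_force: 0.0
```

```bash
python3 - <<'E'
from h import *
import cv2,pickle
p=env.camera_params("wrist");a=env.capture("wrist")
pickle.dump(p,open("w2.pkl","wb"));print(env.state()["tcp_pos"],env.state()["width"])
cv2.imwrite("pics/w2.png",a[:,:,::-1])
E
```

```text
[631.07116842  16.88106529 179.95866064] 0.499121029283527
```

View pics/w2.png

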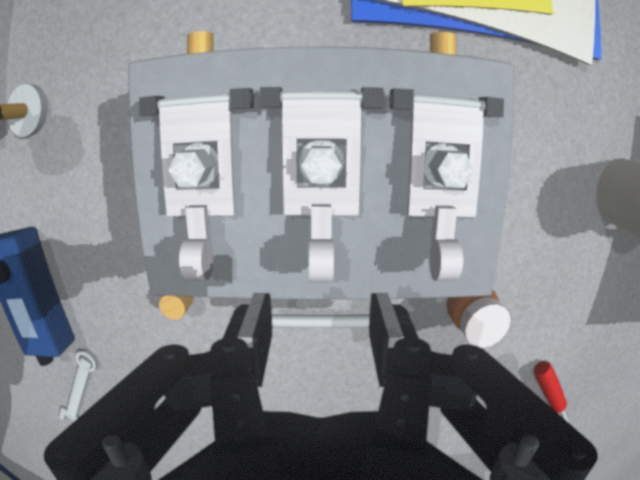

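The fingers straddle the middle disc, which is centred at (321,262). I'll descend and close.

{"fn": "move_arm", "kwargs": {"commands": [{"travel": [0,0,-0.04],"twist": [0,0,0],"jaw": 0},{"travel": [0,0,-0.07],"twist": [0,0,0],"jaw": 0},{"travel": [0,0,-0.084],"twist": [0,0,0],"jaw": 0},{"travel": [0,0,-0.084],"twist": [0,0,0],"jaw": 0},{"travel": [0,0,-0.084],"twist": [0,0,0],"jaw": 1},{"travel": [0,0,-0.084],"twist": [0,0,0],"jaw": 1},{"travel": [0,0,-0.084],"twist": [0,0,0],"jaw": 1},{"travel": [0,0,-0.084],"twist": [0,0,0],"jaw": 1},{"travel": [0,0,-0.084],"twist": [0,0,0],"jaw": 1},{"travel": [0,0,-0.084],"twist": [0,0,0],"jaw": 1}]}}

```text
t: 7.95
tcp_pos: [631.5, 16.6, 97.5]
tool_rot: [0.0, 0.999, 0.039, 0.002]
force: [2.6, -1.7, 4.2]
width: 0.155
grip_force: 61.7
```

```bash
python3 - <<'E'
import numpy as np
# arc of the disc, shift in chamber x (-> world) and z
f=lambda a:np.array([-97*np.cos(a)-16*np.sin(a), 97*np.sin(a)+16*np.cos(a)])
for d in range(0,61,5):
    s=f(np.radians(d))-f(0); print(d,np.round([s[0]*.997,s[0]*.079,s[1]],1))
E
```

```text
0 [0. 0. 0.]
5 [-1.  -0.1  8.4]
10 [-1.3 -0.1 16.6]
15 [-0.8 -0.1 24.6]
20 [ 0.4  0.  32.2]
25 [ 2.3  0.2 39.5]
30 [ 5.   0.4 46.4]
35 [ 8.3  0.7 52.7]
40 [12.4  1.  58.6]
45 [17.   1.4 63.9]
50 [22.3  1.8 68.6]
55 [28.2  2.2 72.6]
60 [34.5  2.7 76. ]
```

{"fn": "move_arm", "kwargs": {"commands": [{"travel": [-0.0005,0,0.0042],"twist": [0,0,0],"jaw": 1},{"travel": [-0.001,-0.0001,0.0084],"twist": [0,0,0],"jaw": 1},{"travel": [-0.0012,-0.0001,0.0125],"twist": [0,0,0],"jaw": 1},{"travel": [-0.0013,-0.0001,0.0166],"twist": [0,0,0],"jaw": 1},{"travel": [-0.001,-0.0001,0.0206],"twist": [0,0,0],"jaw": 1},{"travel": [-0.0008,-0.0001,0.0246],"twist": [0,0,0],"jaw": 1},{"travel": [-0.0002,0,0.0284],"twist": [0,0,0],"jaw": 1},{"travel": [0.0004,0,0.0322],"twist": [0,0,0],"jaw": 1},{"travel": [0.0013,0.0001,0.0359],"twist": [0,0,0],"jaw": 1},{"travel": [0.0023,0.0002,0.0395],"twist": [0,0,0],"jaw": 1}]}}

```text
t: 8.95
tcp_pos: [638.1, 17.1, 135.3]
tool_rot: [0.0, 0.999, 0.039, 0.006]
force: [25.6, -1.7, -22.5]
width: 0.15
grip_force: 58.7
```

```bash
python3 - <<'E'
from h import *
import cv2
a=env.capture("scene")[140:340,170:420,::-1];print(env.state()["tcp_pos"],env.state()["force"],env.state()["torque"])
b=env.capture("wrist")[:400,100:540,::-1]
a=cv2.resize(a,(500,400),interpolation=cv2.INTER_CUBIC);b=cv2.resize(b,(300,273))
c=np.zeros((400,800,3),np.uint8);c[:,:500]=a;c[:273,500:]=b
cv2.imwrite("pics/c1.png",c)
E
```

```text
[638.24523999  17.12279115 135.77732812] [ 26.03530845  -1.12380536 -22.75816407] [-0.19004571 -3.43616043 -0.1258229 ]
```

View pics/c1.png

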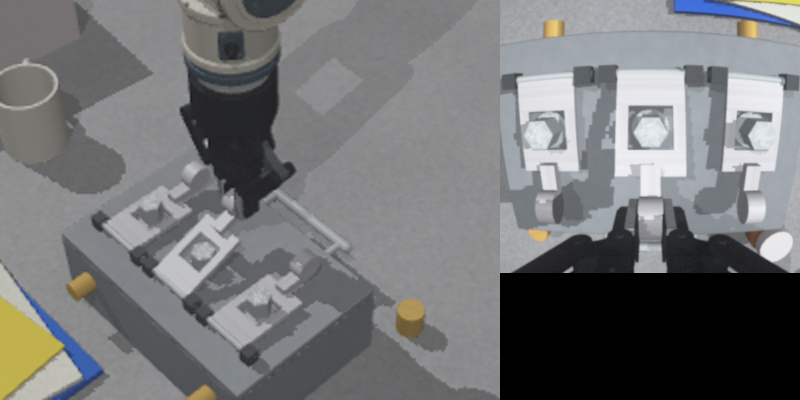

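The middle cap is opening in a good grip. The tool is being pulled towards the hinge, so I'll move the path inward to relieve that.

{"fn": "move_arm", "kwargs": {"commands": [{"travel": [0.004,0.0003,0],"twist": [0,0,0],"jaw": 1},{"travel": [0.008,0.0006,0],"twist": [0,0,0],"jaw": 1},{"travel": [0.008,0.0006,0],"twist": [0,0,0],"jaw": 1}]}}

```text
t: 9.35
tcp_pos: [638.3, 17.1, 135.6]
tool_rot: [0.0, 0.999, 0.039, -0.003]
force: [-7.0, -4.3, 5.9]
width: 0.15
grip_force: 63.0
```

{"fn": "move_arm", "kwargs": {"commands": [{"travel": [0.0023,0.0002,0.005],"twist": [0,0,0],"jaw": 1},{"travel": [0.006,0.0005,0.0098],"twist": [0,0,0],"jaw": 1},{"travel": [0.0099,0.0008,0.0143],"twist": [0,0,0],"jaw": 1},{"travel": [0.0142,0.0011,0.0186],"twist": [0,0,0],"jaw": 1},{"travel": [0.0142,0.0011,0.0186],"twist": [0,0,0],"jaw": 1}]}}

```text
t: 9.85
tcp_pos: [653.9, 18.4, 154.1]
tool_rot: [0.0, 0.999, 0.039, -0.002]
force: [-2.4, -4.4, -4.4]
width: 0.152
grip_force: 59.9
```

{"fn": "move_arm", "kwargs": {"commands": [{"travel": [0.0051,0.0004,0.0045],"twist": [0,0,0],"jaw": 1},{"travel": [0.0105,0.0008,0.0087],"twist": [0,0,0],"jaw": 1},{"travel": [0.0162,0.0013,0.0125],"twist": [0,0,0],"jaw": 1},{"travel": [0.0222,0.0017,0.0159],"twist": [0,0,0],"jaw": 1},{"travel": [0.0284,0.0022,0.0189],"twist": [0,0,0],"jaw": 1},{"travel": [0.0332,0.0026,0.0208],"twist": [0,0,0],"jaw": 1},{"travel": [0.0332,0.0026,0.0208],"twist": [0,0,0],"jaw": 1}]}}

```text
t: 10.55
tcp_pos: [686.5, 20.9, 174.6]
tool_rot: [0.0, 0.999, 0.039, -0.002]
force: [-4.4, -5.5, -1.3]
width: 0.151
grip_force: 59.0
```

```bash
python3 - <<'E'
from h import *
import cv2
a=env.capture("scene")[160:340,190:400,::-1];print(env.state()["tcp_pos"],env.state()["force"],env.state()["grip_force"])
b=env.capture("wrist")[:400,100:540,::-1]
a=cv2.resize(a,(467,400),interpolation=cv2.INTER_CUBIC);b=cv2.resize(b,(333,303))
c=np.zeros((400,800,3),np.uint8);c[:,:467]=a;c[:303,467:]=b
cv2.imwrite("pics/c2.png",c)
E
```

```text
[686.47307171  20.87184688 174.593001  ] [-3.72551139 -4.73655048 -2.69561265] 58.97563576698303
```

View pics/c2.png

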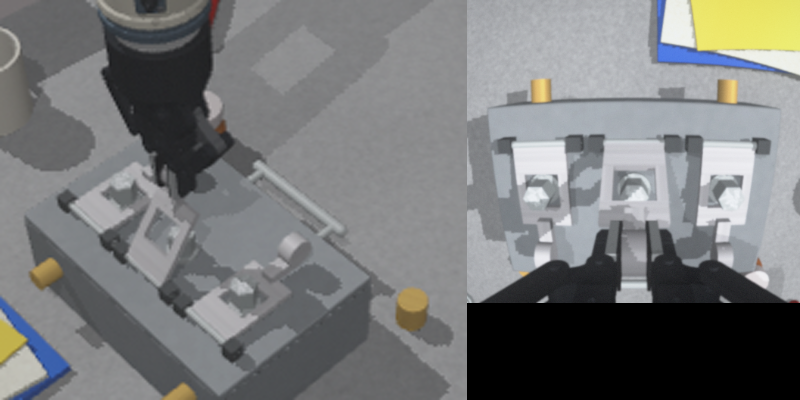

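The middle cap stands open at about 58° (grasp about 96 mm above and 39 mm in front of the hinge). The grip is steady at 59 N, the tray is home, and the other two caps are shut.

```bash
python3 -c "
from station import env
print(env.hand_in())"
```

```text
the job is handed in; nothing more can be done
None
```

I pushed the tray home and found the loose bolt, the middle one, which sank about 5 mm under 2.5 N. Its cap is still gripped and held open at about 58°, and the job is handed in; I did not tap the two outer bolts, because the first one I pressed gave way.

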